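# Sweep the counted spacers into the counting tray's trough and shut its lid

## Robot

A 7-joint arm with a two-finger parallel gripper is mounted at the origin on a cart in front of the work surface, level with it; the furniture and walls round the work are solid. World frame = base frame: x ahead of the robot, y to its left, z up, the work surface at z = 0. Lengths are in m, angles in degrees, forces in N, time in s.
With the tool pointing down it reaches from about 0.425 to 0.875 m from the base axis. Payload 4.7 kg.
Tool frame: the origin (TCP) lies at the very end of the fingers, on their centre line; the grasp point (between the pads) lies 19 mm behind it; z points along the fingers, y is the line along which they close (so a half turn about z gives the same grasp; the last joint's range is limited). The gripper opens to 87 mm and grips with 3 to 60 N. Pads are 19 mm wide; open, the fingers measure 117 mm over their backs; the gripper's body (75 mm by 190 mm) begins 51 mm behind the grasp point.
Start: joints at [-69.723, 18.392, -4.016, 83.108, 1.295, 78.541, -3.26], TCP at [0.217, 0.613, 0.223] pointing down, gripper open.
Joint ranges: [-163.93, 163.93], [-17.29, 119.83], [-79.2, 71.16], [3.27, 140.29], [-89.18, 269.18], [5.43, 117.66], [-154.24, 154.24]. Speed limits (degrees/s): [147.25, 147.25, 180, 180, 180, 180, 180].

## Interface

Orientations are given as [roll, pitch, yaw] about the fixed x, y, z axes, in that order (R = Rz(yaw) Ry(pitch) Rx(roll)).
In Python, from cell import get_obs, read_camera, sign_off, silhouettes gives the robot as it stands.
- The arm moves only by the tool play_rows, never from a script. Its argument "steps" is a list that holds one entry, the list of rows, each a list of 7 numbers: the shift along the tool's x, y, z in m, then the turn, a rotation vector about the tool's x, y, z in rad, then the finger opening in m, from 0 to 0.087. A call has 1 to 12 rows; each row shifts and turns the commanded pose from where the row before left it, along the tool's axes as they then stand; what a row does not reach is not made up. A row lasts 1/10 s, in which the tool goes at most 50 mm and 8.59 degrees, less where a joint would pass 70% of its speed; a pose out of reach is approached as far as the arm can. A call is refused whole if a number of a shift passes 0.05 or a number of a turn 0.15, either way. A call with a gripper value outside its range is refused whole. The fingers move at their own pace and stop on an object; "force" is the grip in N (left out, the last holds). Time passes only in rows, so rows that do not move let the fingers close. It gives the time, the measured TCP pose, the force, the opening and the grip force at its end, in the units of the state.
- get_obs(): the state, without advancing time (a new reading comes with each control period).
- read_camera(name): name is "side" or "top" or "wrist"; returns a dict with "frame" (480x640x3 uint8, red, green, blue), "intrinsics" (3x3 intrinsics, pixels), "view" (4x4, takes a point from world to camera coordinates). Camera axes: x right, y up, looking along -z (the intrinsics and any distortion apply to the point x, -y, -z); pixel columns grow to the right and rows downward; lengths in m; the calibration is good to about 2 mm. A picture is of the moment at which its call begins. There is no depth.
- sign_off(): hands the job in; it is judged then, once.
Trained networks look in the newest picture that a camera, given by its name, has taken for a name from the list of things; names that differ only in an ending like _2 or _b are one class to them, and where a whole thing is asked for, a point or a joint stands for the part that bears it (a point fixed in the world has none). Each returns a list of dicts, best first, with "p" (0 to 1); they miss things now and then, are a little off and sometimes report something else, mostly with a low value. They report only what shows in the picture. A call takes as long as a camera call.
- silhouettes(camera, name): "pixels" (480x640 bool, what is visible of it) and "extent" ([left, top, right, bottom] in pixels, round what is visible of it).
The state is a dict: "time_s": time; "qpos": joint angles; "joint_velocities": joint speeds; "effort": joint torques, N m; "tool_pos": TCP position; "tool_rot": TCP orientation; "force": force on the tool from outside, world axes, zero at the start; "wrist_torque": the same for the moment, N m; "grip_width": finger opening in m; "grasp_force": force on a finger pad.
Only numpy, scipy, OpenCV 4.12 (cv2) and the standard library are available. Lean on these libraries where they do the work, as an engineer would, in place of code of your own. Each camera call takes 0.05 s, during which the arm holds its last target. There are 200 camera calls.

## Task

With the fingertips, sweep the five brass spacers across the blue counting tray's deck and over its open edge into the grey trough, leaving the black one flat on the deck; only push them, do not pick them up. Then push the trough's lid over until it is fully shut, so that the brass ones can be poured out, and do not disturb the other things on the bench.

Things in the scene. Friction and masses are not known exactly. Their poses are not given: they have to be found in the camera images.
- tray: Blue counting tray, fixed to the bench. Origin on the bench surface under the deck; at yaw 0 its x points away from the robot, y to the left. Flat deck 28 mm above the bench, x -0.099 to 0.099, y -0.080 to 0.081 (tray axes, m). A rim 5 mm thick and 6 mm higher than the deck runs along the near, far and left (+y) sides; the right side (-y) is the open edge to the trough
- deck_edge (a point): middle of the deck's open straight edge, at deck height (tray y = -0.080); axes as the tray's. Sweep towards -y here. The sunk grey trough reaches from this edge 52 mm further to -y, x -0.100 to 0.100, its floor 20 mm below the deck; its outer wall is 4 mm thick, its top 32 mm above the bench. A spout sticks out 23 mm at its near end
- lid (a joint): trough lid angle (rad): 0 shut, level over the trough; starts open at 1.7 to 2.1 (past upright, leaning outwards), stop at 2.3. Hinge line along tray x on top of the outer trough wall; it swings over towards the deck (+y) to shut. Clear pane in a white frame, 196 mm along the hinge, 4 mm thick, free edge 61 mm from the hinge. Stiff hinge: stays where left, about 1 N at the free edge moves it
- lid_hinge (a point): middle of the lid's hinge line: tray x = 0, y = -0.136, 33 mm above the bench; axes as the tray's
- lid_tab (a point): middle of the white thumb tab at the lid's free edge, 65 mm from the hinge line (tab 40 mm wide, 12 mm long, ending 71 mm from the hinge)
- brass_a: Brass hexagonal spacer lying flat on the tray's deck: 15 mm across the flats (17.3 mm over the corners), 10 mm high, 13 g; origin at the centre of its underside, z along its bore
- brass_b: Brass hexagonal spacer lying flat on the tray's deck: 15 mm across the flats (17.3 mm over the corners), 10 mm high, 13 g; origin at the centre of its underside, z along its bore
- brass_c: Brass hexagonal spacer lying flat on the tray's deck: 15 mm across the flats (17.3 mm over the corners), 10 mm high, 13 g; origin at the centre of its underside, z along its bore
- brass_d: Brass hexagonal spacer lying flat on the tray's deck: 15 mm across the flats (17.3 mm over the corners), 10 mm high, 13 g; origin at the centre of its underside, z along its bore
- brass_e: Brass hexagonal spacer lying flat on the tray's deck: 15 mm across the flats (17.3 mm over the corners), 10 mm high, 13 g; origin at the centre of its underside, z along its bore
- black_spacer: Dark, blackened steel hexagonal spacer lying flat on the tray's deck: 15 mm across the flats (17.3 mm over the corners), 10 mm high, 13 g; origin at the centre of its underside, z along its bore
- flux_bottle: small amber flux bottle with a white cap, 25 mm across, 54 mm tall, standing left of the tray; origin at the centre of its underside; a bystander
- solder_reel: solder wire reel with yellow flanges, 60 mm across, 40 mm tall, behind and left of the tray; origin at the centre of its underside; a bystander
- alcohol_bottle: white bottle with a blue nozzle, 66 mm across, 168 mm tall, behind the tray; origin at the centre of its underside; a bystander
- flux_pot: round jar with a black screw lid, 52 mm across, 33 mm tall, right of the tray and nearer the robot; origin at the centre of its underside; a bystander
- steel_tweezers: steel tweezers lying flat near the front edge of the bench, 13x126x9 mm; origin at the centre of its underside; a bystander
- board_jig: circuit board in a low spring jig, 56x98x12 mm, right of the tray; origin at the centre of its underside; a bystander

How it is judged (in metres and radians):
On the way:
1. all five brass spacers lie in the trough, while the lid still stands open (y of brass_a in the frame of tray between -0.134 and -0.078 m and x of brass_a in the frame of tray between -0.104 and 0.102 m and z of each of brass_a, brass_b, brass_c, brass_d, brass_e in the frame of tray below 0.027 m and y of brass_b in the frame of tray between -0.134 and -0.078 m and x of brass_b in the frame of tray between -0.104 and 0.102 m and y of brass_c in the frame of tray between -0.134 and -0.078 m and x of brass_c in the frame of tray between -0.104 and 0.102 m and y of brass_d in the frame of tray between -0.134 and -0.078 m and x of brass_d in the frame of tray between -0.104 and 0.102 m and y of brass_e in the frame of tray between -0.134 and -0.078 m and x of brass_e in the frame of tray between -0.104 and 0.102 m and value of joint lid above 0.8 rad), for 0.2 s.
At the end, for the whole second after the job is handed in: all five brass spacers lie at rest in the trough (below deck level, between its walls), the black one lies flat on the deck, and the lid is shut to within 0.06 rad (y of brass_a in the frame of tray between -0.134 and -0.078 m and x of brass_a in the frame of tray between -0.104 and 0.102 m and z of each of brass_a, brass_b, brass_c, brass_d, brass_e in the frame of tray below 0.027 m and y of brass_b in the frame of tray between -0.134 and -0.078 m and x of brass_b in the frame of tray between -0.104 and 0.102 m and y of brass_c in the frame of tray between -0.134 and -0.078 m and x of brass_c in the frame of tray between -0.104 and 0.102 m and y of brass_d in the frame of tray between -0.134 and -0.078 m and x of brass_d in the frame of tray between -0.104 and 0.102 m and y of brass_e in the frame of tray between -0.134 and -0.078 m and x of brass_e in the frame of tray between -0.104 and 0.102 m and y of black_spacer in the frame of tray between -0.078 and 0.086 m and x of black_spacer in the frame of tray between -0.104 and 0.104 m and z of black_spacer in the frame of tray above 0.026 m and angle between black_spacer's own z axis and vertical below 0.2 rad and value of joint lid below 0.06 rad and linear speed of each of brass_a, brass_b, brass_c, brass_d, brass_e below 0.02 m/s); the robot touches nothing.
It fails at once if a spacer is picked up (raised more than 14 mm above the deck) (z of any of brass_a, brass_b, brass_c, brass_d, brass_e, black_spacer in the frame of tray above 0.042 m).
It fails at once if a bystander is shifted by more than 20 mm or knocked over (distance of any of flux_bottle, solder_reel, alcohol_bottle, flux_pot, steel_tweezers, board_jig from where it was at the start of the episode above 0.02 m or angle between any of flux_bottle, solder_reel, alcohol_bottle, flux_pot, steel_tweezers, board_jig's own z axis and vertical above 0.5 rad).
It also fails if it takes over 58 s, if anything falls off the work surface, if the arm or the gripper's body presses on something with over 40 N, if the wrist force passes 120 N, or if a joint passes its speed limit or range.

## Working session

There is one attempt and no reset: what is moved stays moved. The work goes in short steps, Python scripts to look and compute and a tool call to move; the robot and the scene stay as the last step left them, time stands still between calls to the robot, and variables do not carry over. Pictures are saved under pics/ and viewed, at most 10 in all, crops included, and the job is handed in when it is done.

Besides the shell and the picture viewer there is one more tool, called after "Emit:" by a JSON object that holds its "op" and its "data", one argument or row to a line. play_rows: Moves the arm, as the interface text tells. Its arguments: {"type":"object","properties":{"steps":{"type":"array","items":{"type":"array","items":{"type":"array","items":{"type":"number"}}}},"force":{"type":"number"}},"required":["steps"]}

```bash
mkdir -p pics; cat > h.py <<'E'
import numpy as np, cv2
from cell import *
def cam(n,save=None):
    c=read_camera(n)
    if save: cv2.imwrite('pics/'+save,c['frame'][:,:,::-1])
    return c
def proj(c,P):
    P=np.atleast_2d(P); V=np.array(c['view']);K=np.array(c['intrinsics'])
    q=P@V[:3,:3].T+V[:3,3]; q=q*[1,-1,-1]; u=q@K.T
    return u[:,:2]/u[:,2:]
def back(c,uv,z):
    V=np.array(c['view']);K=np.array(c['intrinsics'])
    d=np.linalg.inv(K)@[uv[0],uv[1],1]; d=d*[1,-1,-1]
    R=V[:3,:3]; o=-R.T@V[:3,3]; d=R.T@d
    return o+d*(z-o[2])/d[2]
E
python3 - <<'E'
from h import *
c=cam('top','top0.png')
print(get_obs()['time_s'])
def cen(m):
    ys,xs=np.nonzero(m);return xs.mean(),ys.mean()
for n,z in [('tray',.028),('brass_a',.035),('black_spacer',.035),('lid',.06),('flux_bottle',.03),('solder_reel',.02),('alcohol_bottle',.08),('flux_pot',.03),('board_jig',.01),('steel_tweezers',.005)]:
    for s in silhouettes('top',n)[:8]:
        u=cen(s['pixels']); print(n,round(s['p'],2),np.round(s['extent']),np.round(u),np.round(back(c,u,z),3))
        if n=='tray':
            r=cv2.minAreaRect(np.argwhere(s['pixels'])[:,::-1].astype(np.float32)); print([np.round(back(c,p,.034),3) for p in cv2.boxPoints(r)])
s=cam('side','side0.png')
E
```

```text
0.05
tray 0.88 [222. 190. 346. 295.] [284. 242.] [0.561 0.028 0.028]
[array([0.656, 0.166, 0.034]), array([ 0.687, -0.086,  0.034]), array([ 0.455, -0.112,  0.034]), array([0.426, 0.134, 0.034])]
tray 0.68 [184. 147. 213. 177.] [198. 162.] [0.738 0.224 0.028]
[array([0.739, 0.267, 0.034]), array([0.782, 0.228, 0.034]), array([0.733, 0.177, 0.034]), array([0.691, 0.216, 0.034])]
tray 0.25 [322. 184. 345. 281.] [334. 233.] [ 0.583 -0.081  0.028]
[array([ 0.685, -0.053,  0.034]), array([ 0.689, -0.085,  0.034]), array([ 0.485, -0.113,  0.034]), array([ 0.481, -0.082,  0.034])]
brass_a 0.62 [277. 266. 286. 274.] [279. 270.] [0.5   0.036 0.035]
brass_a 0.59 [281. 249. 288. 257.] [284. 252.] [0.539 0.026 0.035]
brass_a 0.58 [267. 266. 271. 277.] [269. 273.] [0.492 0.058 0.035]
brass_a 0.57 [261. 212. 271. 221.] [267. 215.] [0.619 0.066 0.035]
brass_a 0.45 [274. 211. 279. 217.] [278. 215.] [0.621 0.042 0.035]
black_spacer 0.66 [222. 184. 347. 297.] [284. 242.] [0.561 0.027 0.035]
lid 0.9 [324. 185. 347. 281.] [333. 233.] [ 0.581 -0.08   0.06 ]
flux_bottle 0.45 [158. 292. 175. 301.] [166. 297.] [0.437 0.279 0.03 ]
flux_bottle 0.16 [324. 184. 346. 281.] [334. 233.] [ 0.583 -0.082  0.03 ]
alcohol_bottle 0.81 [274. 119. 301. 157.] [289. 140.] [0.777 0.02  0.08 ]
alcohol_bottle 0.7 [282. 250. 287. 255.] [284. 252.] [0.536 0.023 0.08 ]
flux_pot 0.85 [444. 279. 467. 303.] [454. 291.] [ 0.462 -0.345  0.03 ]
flux_pot 0.22 [224. 186. 344. 296.] [284. 242.] [0.561 0.027 0.03 ]
board_jig 0.89 [438. 175. 483. 217.] [460. 195.] [ 0.678 -0.366  0.01 ]
```

View pics/top0.png

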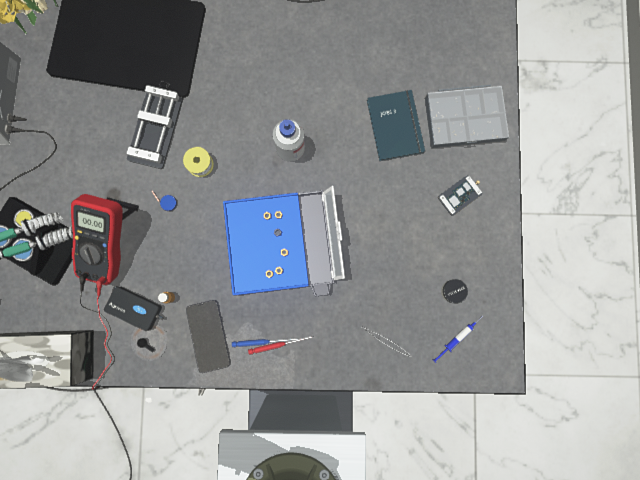

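View pics/side0.png

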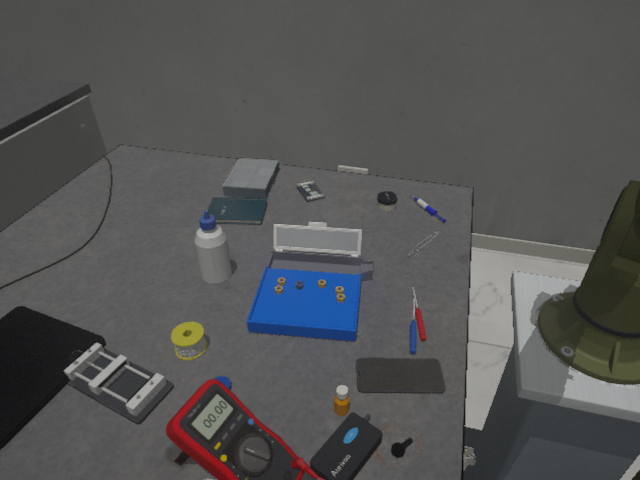

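The top view shows the tray yawed by a few degrees. The brass spacers are at about (267,215), (279,215), (284,252), (279,270) and (269,274), with the black one at (278,233). The side view shows the lid open and leaning outwards beyond the trough. The networks' "tray" and "black_spacer" hits partly duplicate, so I'll fit by colour.

```bash
cat >> h.py <<'E'
from scipy.optimize import least_squares
from scipy.spatial.transform import Rotation as Ro
def bluefit(c,x0):
    """fit tray (x,y,yaw) to the blue mask: min area rect style by IoU of projected outline"""
    f=cv2.cvtColor(c['frame'],cv2.COLOR_RGB2HSV); m=cv2.inRange(f,(105,120,60),(125,255,255))
    n,l,s,_=cv2.connectedComponentsWithStats(m); 
    uv=proj(c,[[x0[0],x0[1],.03]])[0]
    k=1+np.argmax(s[1:,4]); m=cv2.morphologyEx((l==k).astype(np.uint8),cv2.MORPH_CLOSE,np.ones((15,15)))
    return m
def T2W(t,P):
    P=np.atleast_2d(P).astype(float);a=t[2];R=np.array([[np.cos(a),-np.sin(a),0],[np.sin(a),np.cos(a),0],[0,0,1]])
    return P@R.T+[t[0],t[1],0]
def W2T(t,P):
    return T2W([0,0,-t[2]],np.atleast_2d(P)-[t[0],t[1],0])
E
python3 - <<'E'
from h import *
o=get_obs(); print(o['tool_pos'],o['tool_rot'],np.round(Ro.from_euler('xyz',o['tool_rot'],degrees=True).as_matrix(),3).tolist())
c=cam('top'); m=bluefit(c,[.56,.03,0])
cs,_=cv2.findContours(m,cv2.RETR_EXTERNAL,cv2.CHAIN_APPROX_NONE)
r=cv2.minAreaRect(cs[0]); 
for p in cv2.boxPoints(r): print(np.round(p,1),np.round(back(c,p,.03),3))
t=[*back(c,r[0],.03)[:2],0]; q=cv2.boxPoints(r)
# yaw from open edge
P=np.array([back(c,p,.031) for p in q]); print(P.round(3))
for p,n in [((267,215),'b'),((279,215),'b'),((278,233),'K'),((284,252),'b'),((279,270),'b'),((269,274),'b')]: print(n,np.round(back(c,p,.038),3))
s=silhouettes('top','alcohol_bottle')[0]['extent'];print(s,[np.round(back(c,(u,(s[1]+s[3])/2),.1),3) for u in (s[0],s[2])])
print(-np.array(c['view'])[:3,:3].T@np.array(c['view'])[:3,3])
E
```

```text
[0.2166591  0.61281416 0.22257457] [1.79998869e+02 3.02261594e-03 1.60532349e+02] [[-0.943, 0.333, 0.0], [0.333, 0.943, 0.0], [-0.0, 0.0, -1.0]]
[221.3 201. ] [0.65  0.168 0.03 ]
[297.3 192.1] [0.673 0.001 0.03 ]
[308.3 286.1] [ 0.466 -0.028  0.03 ]
[232.2 295. ] [0.444 0.136 0.03 ]
[[ 0.65   0.168  0.031]
 [ 0.673  0.001  0.031]
 [ 0.466 -0.028  0.031]
 [ 0.444  0.136  0.031]]
b [0.619 0.065 0.038]
b [0.62  0.039 0.038]
K [0.58  0.04  0.038]
b [0.539 0.026 0.038]
b [0.5   0.036 0.038]
b [0.491 0.057 0.038]
[272.1, 120.2, 300.4, 159.9] [array([0.769, 0.053, 0.1  ]), array([ 0.77 , -0.006,  0.1  ])]
[ 0.44991349 -0.04501248  1.13575936]
```

```bash
cat >> h.py <<'E'
def plan(target,angle,n,o=None):
    """rows (shift tool, turn z) towards target, with tool-y at world angle"""
    o=o or get_obs(); p=np.array(o['tool_pos']); R=Ro.from_euler('xyz',o['tool_rot'],degrees=True)
    a=np.arctan2(R.as_matrix()[1,1],R.as_matrix()[0,1]); da=(np.radians(angle)-a)
    for i in range(n):
        s=R.inv().apply((np.array(target)-p)/n); print(np.round(s,4).tolist(),round(-da/n,4)); R=Ro.from_euler('z',da/n)*R
E
python3 -c "
from h import *
plan([.53,.07,.25],8.4,14)"
```

```text
[-0.034, -0.0291, -0.002] 0.0775
[-0.0362, -0.0264, -0.002] 0.0775
[-0.0381, -0.0235, -0.002] 0.0775
[-0.0398, -0.0205, -0.002] 0.0775
[-0.0413, -0.0173, -0.002] 0.0775
[-0.0425, -0.0141, -0.002] 0.0775
[-0.0435, -0.0108, -0.002] 0.0775
[-0.0442, -0.0074, -0.002] 0.0775
[-0.0446, -0.0039, -0.002] 0.0775
[-0.0448, -0.0005, -0.002] 0.0775
[-0.0447, 0.003, -0.002] 0.0775
[-0.0443, 0.0064, -0.002] 0.0775
[-0.0437, 0.0099, -0.002] 0.0775
[-0.0428, 0.0132, -0.002] 0.0775
```

Emit:
{"op": "play_rows", "data": {
  "steps": [
    [[-0.034,-0.0291,-0.002,0,0,0.0775,0.008],[-0.0362,-0.0264,-0.002,0,0,0.0775,0.008],[-0.0381,-0.0235,-0.002,0,0,0.0775,0.008],[-0.0398,-0.0205,-0.002,0,0,0.0775,0.008],[-0.0413,-0.0173,-0.002,0,0,0.0775,0.008],[-0.0425,-0.0141,-0.002,0,0,0.0775,0.008],[-0.0435,-0.0108,-0.002,0,0,0.0775,0.008],[-0.0442,-0.0074,-0.002,0,0,0.0775,0.008],[-0.0446,-0.0039,-0.002,0,0,0.0775,0.008],[-0.0448,-0.0005,-0.002,0,0,0.0775,0.008],[-0.0447,0.003,-0.002,0,0,0.0775,0.008],[-0.0443,0.0064,-0.002,0,0,0.0775,0.008]]
  ]
}}

```text
time_s: 1.9
tool_pos: [0.4858, 0.1456, 0.2471]
tool_rot: [179.9, -0.0, 107.1]
force: [0.6, 0.7, 0.6]
grip_width: 0.0093
grasp_force: 0.0
```

Emit:
{"op": "play_rows", "data": {
  "steps": [
    [[-0.0437,0.0099,-0.002,0,0,0.0775,0.008],[-0.0428,0.0132,-0.002,0,0,0.0775,0.008],[0,0,0,0,0,0,0.008],[0,0,0,0,0,0,0.008]]
  ]
}}

```text
time_s: 2.3
tool_pos: [0.5302, 0.0686, 0.2507]
tool_rot: [180.0, -0.0, 98.2]
force: [0.5, 1.0, 0.8]
grip_width: 0.0081
grasp_force: 0.0
```

```bash
python3 - <<'E'
from h import *
c=cam('wrist','w0.png'); print(-np.array(c['view'])[:3,:3].T@np.array(c['view'])[:3,3])
t=[.558,.069,np.radians(8.4)]
print(proj(c,T2W(t,[[.099,.081,.034],[.099,-.08,.028],[-.099,-.08,.028],[-.099,.081,.034]])).round())
E
```

```text
[0.52033754 0.13516547 0.41303885]
[[470. 128.]
 [454. 299.]
 [252. 299.]
 [242. 129.]]
```

View pics/w0.png

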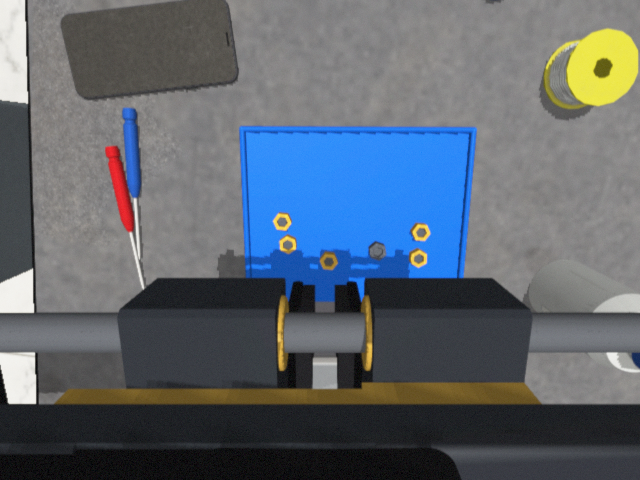

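The wrist view shows the blue tray squarely, with rim corners at (240,127) and (476,127). Brass spacers are at (282,221), (288,244), (329,261), (420,232) and (419,259), and the black one is at (377,250). The tray pose I estimated matches.

```bash
python3 - <<'E'
from h import *
c=read_camera('wrist'); t=[.558,.069,np.radians(8.4)]
print(proj(c,T2W(t,[[.104,.086,.034],[-.104,.086,.034]])).round(1))
hs=cv2.cvtColor(c['frame'],cv2.COLOR_RGB2HSV)
deck=cv2.inRange(hs,(105,120,0),(125,255,255)); m=255-deck; m[:130]=0;m[:,:245]=0;m[:,468:]=0;m[278:]=0
n,l,s,ce=cv2.connectedComponentsWithStats(m)
for i in range(1,n):
    if s[i,4]>60: print(s[i],ce[i].round(1),(W2T(t,back(c,ce[i],.036))*1000).round(1))
print(W2T(t,get_obs()['tool_pos'])*1000)
for n in ('lid',):
    pass
E
```

```text
[[476.6 124.4]
 [237.1 124.4]]
[273 214  19  19 277] [282.4 223. ] [[-66.6  -0.7  36. ]]
[411 225  20  19 292] [420.4 234. ] [[ 60.2 -11.   36. ]]
[279 236  18  20 271] [287.8 245.7] [[-62.1 -22.1  36. ]]
[464 239   4  39  92] [466.1 262.9] [[104.5 -38.8  36. ]]
[369 244  17  18 230] [377.2 252.8] [[ 21. -29.  36.]]
[409 250  19  20 281] [417.7 259.9] [[ 59.1 -35.8  36. ]]
[320 253  18  20 273] [328.5 262.4] [[-24.3 -38.3  36. ]]
[[-27.96104126   6.21268975 250.45607586]]
```

Emit:
{"op": "play_rows", "data": {
  "steps": [
    [[0.008,0.0415,0.02,0,0,0.002,0],[0.008,0.0415,0.03,0,0,0,0],[0,0,0.04,0,0,0,0],[0,0,0.04,0,0,0,0],[0,0,0.04,0,0,0,0],[0,0,0.03,0,0,0,0],[0,0,0.013,0,0,0,0],[0,0,0.004,0,0,0,0],[0,0,0,0,0,0,0],[0,0,0,0,0,0,0]]
  ]
}}

```text
time_s: 3.4
tool_pos: [0.6097, 0.0976, 0.0366]
tool_rot: [179.8, -0.0, 98.3]
force: [-0.2, -0.4, 0.2]
grip_width: 0.0004
grasp_force: 0.0
```

```bash
python3 - <<'E'
from h import *
t=[.558,.069,np.radians(8.4)]
o=get_obs();print(W2T(t,o['tool_pos'])*1000,o['tool_rot'],o['force'])
E
```

```text
[[55.34274305 20.75569265 36.57288355]] [ 1.79813397e+02 -3.70409943e-02  9.82764004e+01] [-0.20985726 -0.413294    0.1907421 ]
```

Emit:
{"op": "play_rows", "data": {
  "steps": [
    [[0,0,0.004,0,0,0,0],[-0.01,0,0.001,0,0,0,0],[-0.01,0,0,0,0,0,0],[-0.01,0,0,0,0,0,0],[-0.01,0,0,0,0,0,0],[-0.01,0,0,0,0,0,0],[-0.01,0,0,0,0,0,0],[-0.01,0,0,0,0,0,0],[-0.01,0,0,0,0,0,0]]
  ]
}}

```text
time_s: 4.3
tool_pos: [0.6199, 0.0169, 0.0296]
tool_rot: [180.0, 0.0, 98.2]
force: [0.1, -0.2, -1.1]
grip_width: 0.0003
grasp_force: 0.1
```

```bash
python3 - <<'E'
from h import *
t=[.558,.069,np.radians(8.4)]
o=get_obs();print(W2T(t,o['tool_pos'])*1000,o['tool_rot'],o['force'])
c=cam('side'); cv2.imwrite('pics/s1.png',cv2.resize(c['frame'][190:370,220:420,::-1],(800,600)[:2] if 0 else (660,594),interpolation=2))
E
```

```text
[[ 53.64168477 -60.54679377  29.62177182]] [1.79996418e+02 2.96624078e-04 9.82474599e+01] [ 0.07851333 -0.17062185 -1.14019874]
```

View pics/s1.png

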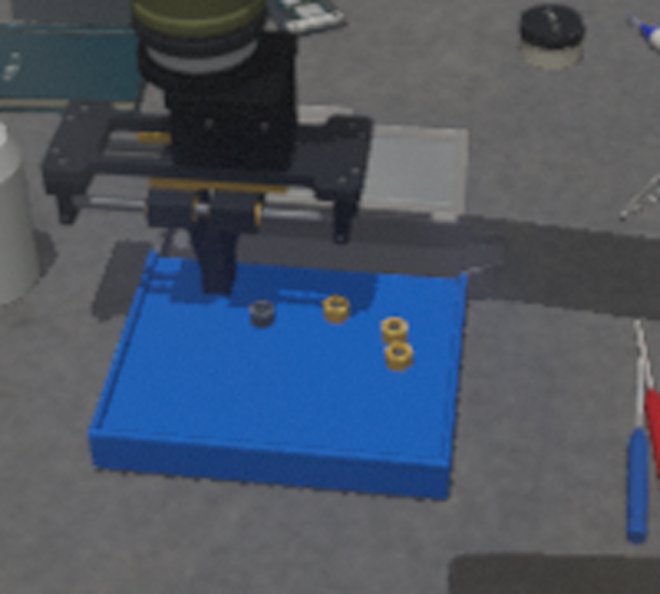

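The side crop shows the fingers near the open edge with both far brass spacers ahead of them. The black spacer at (262,312) is untouched, and the bottle is clear. I'll continue over the edge.

Emit:
{"op": "play_rows", "data": {
  "steps": [
    [[-0.008,0,-0.002,0,0,0,0],[-0.008,0,0,0,0,0,0],[-0.008,0,0,0,0,0,0],[-0.008,0,0,0,0,0,0],[-0.004,0,0,0,0,0,0],[0,0,0,0,0,0,0],[0,0,0,0,0,0,0],[0.01,0,-0.02,0,0,0,0],[0.02,0,-0.02,0,0,0,0],[0,0,0,0,0,0,0]]
  ]
}}

```text
time_s: 5.35
tool_pos: [0.6226, 0.0164, 0.0742]
tool_rot: [179.7, -0.2, 98.5]
force: [1.0, 0.8, -0.2]
grip_width: 0.0005
grasp_force: 0.0
```

```bash
python3 - <<'E'
from h import *
t=[.558,.069,np.radians(8.4)]
o=get_obs();print(W2T(t,o['tool_pos'])*1000,o['tool_rot'],o['force'])
for n in('top','wrist'):
  c=cam(n)
  for s in silhouettes(n,'brass_a'):
    ys,xs=np.nonzero(s['pixels']);u=xs.mean(),ys.mean();print(n,round(s['p'],2),np.round(u,1),(W2T(t,back(c,u,.036))*1000).round(),(W2T(t,back(c,u,.016))*1000).round())
c=cam('top');cv2.imwrite('pics/t1.png',cv2.resize(c['frame'][170:310,200:380,::-1],None,fx=4,fy=4))
E
```

```text
[[ 56.2076734  -61.47681757  74.2463855 ]] [ 1.79703963e+02 -1.51842905e-01  9.85406012e+01] [ 0.98065063  0.76280696 -0.1511239 ]
top 0.69 [459.6 194.5] [[  52. -439.   36.]] [[  55. -446.   16.]]
top 0.63 [312.  209.4] [[  60. -112.   36.]] [[  64. -112.   16.]]
wrist 0.84 [164.8 228.3] [[-23. -39.  36.]] [[-31. -43.  16.]]
wrist 0.79 [ 82.5 195.4] [[-61. -23.  36.]] [[-72. -25.  16.]]
wrist 0.74 [ 65.9 148.9] [[-65.  -1.  36.]] [[-77.  -2.  16.]]
```

View pics/t1.png

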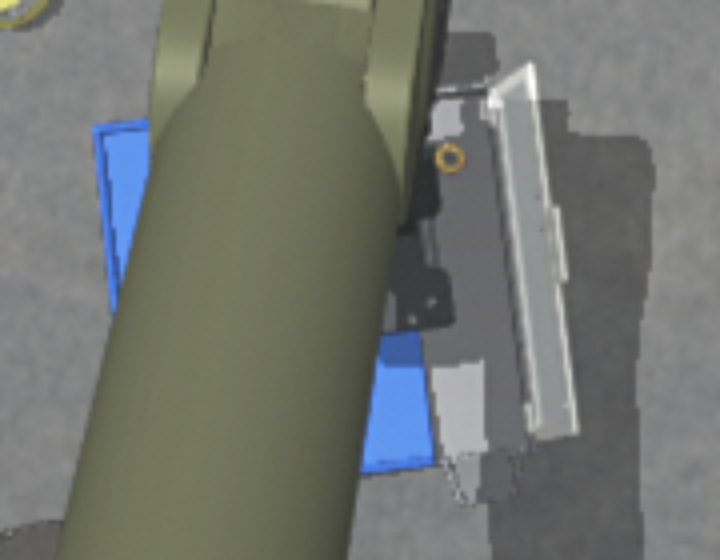

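The top crop shows one brass spacer in the trough at about (450,157) in the crop. The other is hidden under the gripper. I'll go to the near pair and check that one on the way.

Emit:
{"op": "play_rows", "data": {
  "steps": [
    [[0.029,-0.04,0,0,0,0,0],[0.029,-0.04,0,0,0,0,0],[0.028,-0.039,0,0,0,0,0],[0,0,0.02,0,0,0,0],[0,0,0.014,0,0,0,0],[0,0,0.005,0,0,0,0],[0,0,0,0,0,0,0],[0,0,0,0,0,0,0]]
  ]
}}

```text
time_s: 6.4
tool_pos: [0.4914, 0.0789, 0.0326]
tool_rot: [-180.0, 0.1, 98.2]
force: [0.8, -0.4, 0.3]
grip_width: 0.0003
grasp_force: 0.0
```

```bash
python3 - <<'E'
from h import *
t=[.558,.069,np.radians(8.4)]
o=get_obs();print(W2T(t,o['tool_pos'])*1000,o['tool_rot'],o['force'])
for n in('top','side'):
  c=cam(n)
  for s in silhouettes(n,'brass_a'):
    ys,xs=np.nonzero(s['pixels']);u=xs.mean(),ys.mean();print(n,round(s['p'],2),np.round(u,1),(W2T(t,back(c,u,.036))*1000).round(),(W2T(t,back(c,u,.016))*1000).round())
E
```

```text
[[-64.40580015  19.54233759  32.56619758]] [-1.79997369e+02  5.46112724e-02  9.81506203e+01] [ 0.84910316 -0.42452576  0.25287097]
top 0.6 [311.8 209.4] [[  61. -111.   36.]] [[  64. -112.   16.]]
```

Emit:
{"op": "play_rows", "data": {
  "steps": [
    [[-0.01,0,0,0,0,0,0],[-0.01,0,0,0,0,0,0],[-0.01,0,0,0,0,0,0],[-0.01,0,0,0,0,0,0],[-0.01,0,0,0,0,0,0],[-0.01,0,0,0,0,0,0],[-0.01,0,0,0,0,0,0],[-0.01,0,0,0,0,0,0],[0,0,0,0,0,0,0]]
  ]
}}

```text
time_s: 7.5
tool_pos: [0.5022, -0.0012, 0.0327]
tool_rot: [180.0, 0.0, 98.1]
force: [-0.6, 0.9, 0.1]
grip_width: 0.0007
grasp_force: 0.0
```

```bash
python3 - <<'E'
from h import *
t=[.558,.069,np.radians(8.4)]
o=get_obs();print(W2T(t,o['tool_pos'])*1000,o['tool_rot'],o['force'])
c=cam('side'); cv2.imwrite('pics/s2.png',cv2.resize(c['frame'][190:370,220:420,::-1],(660,594),interpolation=2))
E
```

```text
[[-65.4612043  -61.33423811  32.66203394]] [1.79993676e+02 4.57337385e-02 9.81090592e+01] [-0.60388478  0.92864853  0.12635771]
```

View pics/s2.png

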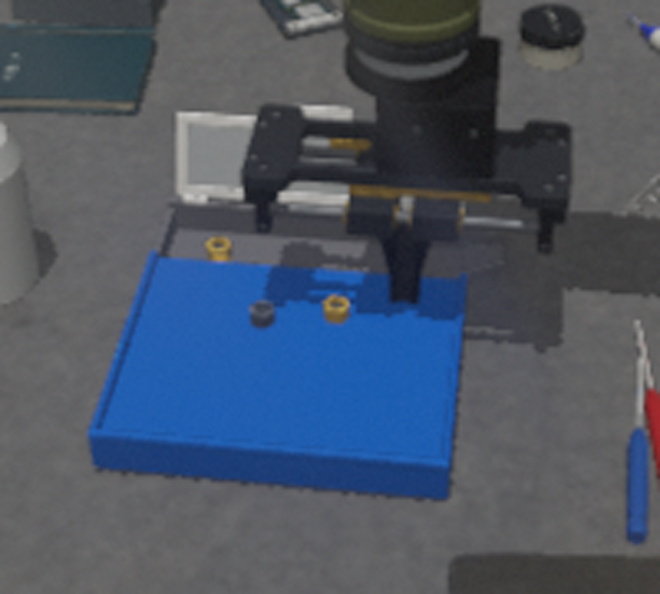

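The side crop shows one far brass spacer in the trough at (219,248). The deck keeps only the black one at (262,312) and brass at (336,308). The near pair is hidden ahead of the fingers, so I'll finish this stroke.

Emit:
{"op": "play_rows", "data": {
  "steps": [
    [[-0.008,0.001,0,0,0,0,0],[-0.008,0,0,0,0,0,0],[-0.008,0,0,0,0,0,0],[-0.008,0,0,0,0,0,0],[0,0,0,0,0,0,0],[0,0,0,0,0,0,0],[0.015,0,-0.02,0,0,0,0],[0.03,0.01,-0.02,0,0,0,0],[0.04,0.015,-0.01,0,0,0,0],[0.03,0.015,0,0,0,0,0],[0,0,0.01,0,0,0,0],[0,0,0,0,0,0,0]]
  ]
}}

```text
time_s: 8.75
tool_pos: [0.5294, 0.0897, 0.0713]
tool_rot: [-179.8, 0.0, 98.4]
force: [0.6, -0.7, -0.0]
grip_width: 0.0001
grasp_force: 0.0
```

```bash
python3 - <<'E'
from h import *
t=[.558,.069,np.radians(8.4)]
o=get_obs();print(W2T(t,o['tool_pos'])*1000,o['tool_rot'],o['force'])
for n in('top','side'):
  c=cam(n)
  for s in silhouettes(n,'brass_a'):
    ys,xs=np.nonzero(s['pixels']);u=xs.mean(),ys.mean();print(n,round(s['p'],2),np.round(u,1),(W2T(t,back(c,u,.036))*1000).round(),(W2T(t,back(c,u,.016))*1000).round())
  if n=='top': cv2.imwrite('pics/t2.png',cv2.resize(c['frame'][170:310,200:380,::-1],None,fx=4,fy=4))
E
```

```text
[[-25.24920263  24.65846569  71.28598186]] [-1.79844206e+02  3.84080058e-02  9.84164357e+01] [ 0.59370756 -0.65214933 -0.02953542]
top 0.55 [319.5 265.9] [[ -65. -112.   36.]] [[ -64. -113.   16.]]
top 0.46 [311.9 209.4] [[  60. -112.   36.]] [[  64. -112.   16.]]
top 0.44 [283.8 252.3] [[-25. -39.  36.]] [[-24. -38.  16.]]
```

View pics/t2.png

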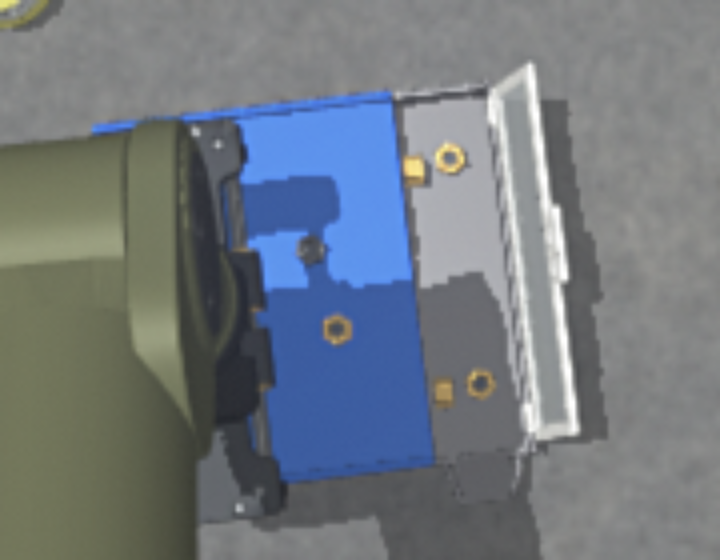

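The top crop shows four brass spacers in the trough at (450,157), (413,170), (480,383) and (443,392), two of them on edge. The last brass one is at (337,328) and the black one at (312,249) on the deck.

Emit:
{"op": "play_rows", "data": {
  "steps": [
    [[-0.01,0,0.02,0,0,0,0],[0,-0.001,0.014,0,0,0,0],[0,0,0.005,0,0,0,0],[-0.01,0,0,0,0,0,0],[-0.01,0,0,0,0,0,0],[-0.01,0,0,0,0,0,0],[-0.01,0,0,0,0,0,0],[-0.01,0,0,0,0,0,0],[-0.01,0,0,0,0,0,0],[-0.01,0,0,0,0,0,0],[0,0,0,0,0,0,0]]
  ]
}}

```text
time_s: 10.05
tool_pos: [0.5414, 0.0073, 0.0337]
tool_rot: [180.0, 0.1, 98.1]
force: [-0.6, -0.2, -0.1]
grip_width: 0.0006
grasp_force: 0.0
```

Emit:
{"op": "play_rows", "data": {
  "steps": [
    [[-0.008,0,0,0,0,0,0],[-0.008,0,0,0,0,0,0],[-0.008,0,0,0,0,0,0],[-0.006,0,0,0,0,0,0],[-0.006,0,0,0,0,0,0],[0,0,0,0,0,0,0],[0,0,0,0,0,0,0],[0.015,0,-0.02,0,0,0,0],[0.03,0,-0.03,0,0,0,0],[0.04,0,-0.04,0,0,0,0],[0.02,0,-0.04,0,0,0,0],[0,0,0,0,0,0,0]]
  ]
}}

```text
time_s: 11.25
tool_pos: [0.5349, 0.0787, 0.1647]
tool_rot: [179.4, -0.2, 98.6]
force: [0.8, -0.6, -0.1]
grip_width: 0.0004
grasp_force: 0.0
```

```bash
python3 - <<'E'
from h import *
t=[.558,.067,np.radians(8.4)]
o=get_obs();print(W2T(t,o['tool_pos'])*1000,o['tool_rot'],o['force'])
c=cam('top');cv2.imwrite('pics/t3.png',cv2.resize(c['frame'][170:310,200:380,::-1],None,fx=4,fy=4))
# lid: free-edge corners, hinge-line fit for angle from silhouette extents
for a in (1.7,1.8,1.9,2.0,2.1):
    y=-.136+.061*np.cos(a);z=.033+.061*np.sin(a)
    print(a,((proj(c,T2W(t,[[.098,y,z],[-.098,y,z],[0,-.136+.071*np.cos(a),.033+.071*np.sin(a)]]))-[200,170])*4).round().tolist())
E
```

```text
[[-21.1021848   14.91509513 164.66810241]] [179.41795035  -0.21633367  98.64645538] [ 0.81804163 -0.59193369 -0.05882946]
1.7 [[503.0, 62.0], [552.0, 434.0], [530.0, 243.0]]
1.8 [[514.0, 61.0], [564.0, 433.0], [544.0, 242.0]]
1.9 [[525.0, 60.0], [575.0, 431.0], [557.0, 241.0]]
2.0 [[536.0, 59.0], [585.0, 430.0], [569.0, 240.0]]
2.1 [[546.0, 59.0], [595.0, 429.0], [581.0, 239.0]]
```

View pics/t3.png

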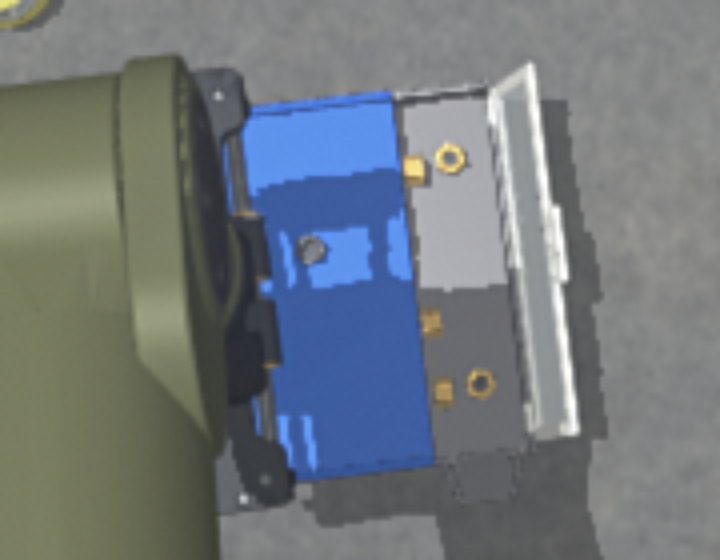

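The top crop shows all five brass spacers in the trough, the last at (430,322), and the black one still on the deck at (312,249). The lid's far corners at (530,64) and (578,434) put its angle at about 1.95. Next I'll pass over the lid to its outer side.

Emit:
{"op": "play_rows", "data": {
  "steps": [
    [[-0.043,0.004,0,0,0,0.004,0],[-0.043,0.004,0,0,0,0,0],[-0.043,0.004,0,0,0,0,0],[-0.043,0.004,0,0,0,0,0],[-0.043,0.004,0,0,0,0,0],[0,0,0,0,0,0,0],[0,0,0.03,0,0,0,0],[0,0,0.03,0,0,0,0],[0,0,0.023,0,0,0,0],[0,0,0,0,0,0,0],[0,0,0,0,0,0,0]]
  ]
}}

```text
time_s: 12.4
tool_pos: [0.5812, -0.1371, 0.0754]
tool_rot: [-179.9, -0.0, 98.0]
force: [-0.2, -0.5, 1.0]
grip_width: 0.0002
grasp_force: 0.0
```

```bash
python3 - <<'E'
from h import *
t=[.558,.067,np.radians(8.4)]
o=get_obs();print(W2T(t,o['tool_pos'])*1000,o['tool_rot'],o['force'])
E
```

```text
[[  -6.86919199 -205.3066685    75.43384844]] [-1.79897037e+02 -2.48266838e-03  9.79926827e+01] [-0.2334082  -0.49650437  0.97146881]
```

Emit:
{"op": "play_rows", "data": {
  "steps": [
    [[0.014,0.002,0,0,0,0,0],[0.014,0.002,0,0,0,0,0],[0.014,0.002,-0.003,0,0,0,0],[0.014,0,-0.004,0,0,0,0],[0.007,0,-0.004,0,0,0,0],[0.007,0,-0.004,0,0,0,0],[0.008,0,0.002,0,0,0,0],[0.008,0,0.003,0,0,0,0],[0.007,0,0.005,0,0,0,0],[0.007,0,0.005,0,0,0,0],[0,0,0,0,0,0,0]]
  ]
}}

```text
time_s: 13.5
tool_pos: [0.5729, -0.0355, 0.0746]
tool_rot: [-179.9, -0.1, 98.1]
force: [0.2, 0.7, -0.7]
grip_width: 0.0007
grasp_force: 0.0
```

```bash
python3 - <<'E'
from h import *
t=[.558,.067,np.radians(8.4)]
o=get_obs();print(W2T(t,o['tool_pos'])*1000,o['tool_rot'],o['force'])
c=cam('side'); cv2.imwrite('pics/s3.png',cv2.resize(c['frame'][190:370,220:420,::-1],(660,594),interpolation=2))
E
```

```text
[[  -0.25039316 -103.54656732   74.58626253]] [-1.79864980e+02 -5.08338253e-02  9.81175620e+01] [ 0.24010787  0.74037742 -0.73882253]
```

View pics/s3.png

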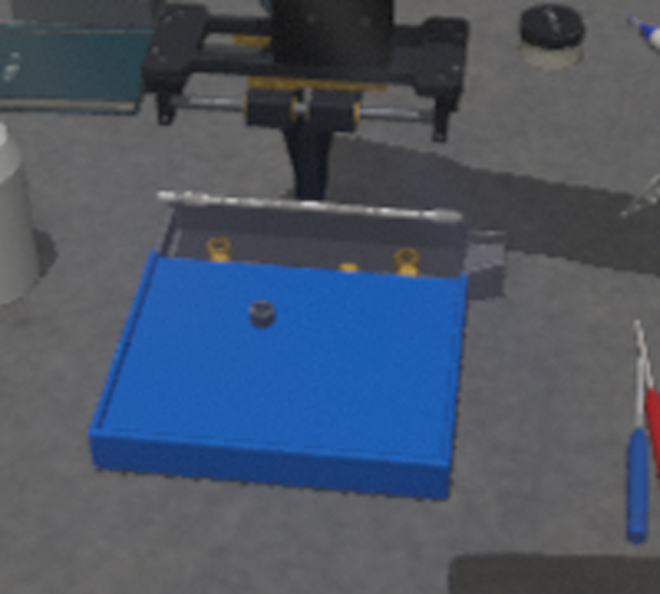

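The side crop shows the lid edge, (160,195) to (462,216), leaning over the trough at roughly 0.8 rad, with the fingers behind it. I'll press it down along its arc.

Emit:
{"op": "play_rows", "data": {
  "steps": [
    [[0.005,0,0.006,0,0,0,0],[0.003,0,0.006,0,0,0,0],[0.003,0,0.006,0,0,0,0],[0.003,0,0.006,0,0,0,0],[0.001,0,0.006,0,0,0,0],[0,0,0.005,0,0,0,0],[0,0,0.003,0,0,0,0],[0,0,0.002,0,0,0,0],[0,0,0,0,0,0,0]]
  ]
}}

```text
time_s: 14.45
tool_pos: [0.5717, -0.0224, 0.0358]
tool_rot: [-180.0, 0.0, 98.0]
force: [0.6, -1.7, 0.5]
grip_width: 0.0006
grasp_force: 0.0
```

Emit:
{"op": "play_rows", "data": {
  "steps": [
    [[0,0,0.002,0,0,0,0],[0,0,0.002,0,0,0,0],[0,0,0.001,0,0,0,0],[0,0,0,0,0,0,0],[0,0,0,0,0,0,0]]
  ]
}}

```text
time_s: 14.95
tool_pos: [0.5723, -0.0224, 0.0347]
tool_rot: [180.0, -0.1, 98.0]
force: [-7.9, -0.7, 23.2]
grip_width: 0.0009
grasp_force: 12.0
```

The force rose to 23 N with the height steady at 0.035 m, so the lid is on its stop. I'll lift off and check.

Emit:
{"op": "play_rows", "data": {
  "steps": [
    [[0,0,-0.01,0,0,0,0],[0,0,-0.03,0,0,0,0],[0.03,0,-0.04,0,0,0,0],[0.04,0,-0.04,0,0,0,0],[0.05,0,-0.03,0,0,0,0],[0.05,0,0,0,0,0,0],[0,0,0,0,0,0,0],[0,0,0,0,0,0,0]]
  ]
}}

```text
time_s: 15.75
tool_pos: [0.5493, 0.1361, 0.172]
tool_rot: [180.0, 0.0, 98.2]
force: [0.6, -0.3, -0.2]
grip_width: 0.0008
grasp_force: 0.0
```

```bash
python3 - <<'E'
from h import *
t=[.558,.067,np.radians(8.4)]
f=lambda a: cv2.resize(a[:,:,::-1],(390,300),interpolation=2)
c=cam('side'); d=cam('top')
for a in (0,.06,.15): print([proj(k,T2W(t,[[.098,-.136+.061*np.cos(a),.035+.061*np.sin(a)],[-.098,-.136+.061*np.cos(a),.035+.061*np.sin(a)]])).round(1).tolist() for k in (c,d)])
cv2.imwrite('pics/s4.png',np.hstack([cv2.resize(c['frame'][230:350,230:390,::-1],(400,300)),cv2.resize(d['frame'][175:302,220:390,::-1],(400,300))]))
E
```

```text
[[[266.6, 266.5], [357.8, 272.8]], [[294.2, 194.9], [305.3, 283.4]]]
[[[266.5, 265.1], [357.8, 271.5]], [[294.2, 194.6], [305.3, 283.4]]]
[[[266.3, 263.0], [358.0, 269.3]], [[294.3, 194.0], [305.5, 283.3]]]
```

View pics/s4.png

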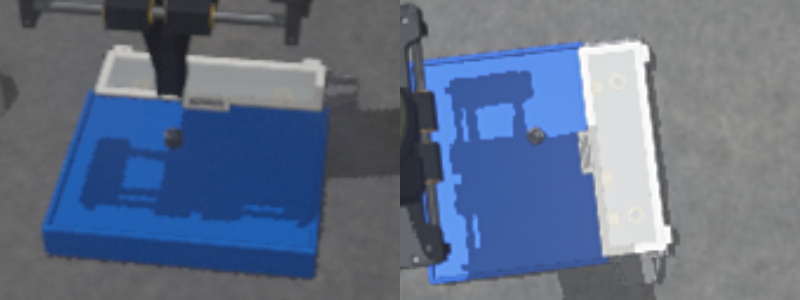

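The pictures show the lid lying flat: its edge projects to about (268,268) and (359,273) in the side view, matching angle 0. All five brass spacers show through the pane and the black one is flat on the deck.

```bash
python3 -c "
from h import *
print(sign_off())"
```

```text
the job is handed in; nothing more can be done
None
```

I swept all five brass spacers into the trough, left the black one flat on the deck and shut the lid, then handed the job in at about 16 s. The final pictures agree with this, but the hand-in returned no verdict.

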